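# Touch off a printing block and set its register pin

## Robot

A 6-joint arm with a two-finger parallel gripper is mounted at the origin on the work surface. World frame = base frame: x ahead of the robot, y to its left, z up, the work surface at z = 0. Lengths are in m, angles in rad, forces in N, time in s.
With the tool pointing down it reaches from about 0.25 to 0.85 m from the base axis. Payload 12.5 kg.
Tool frame: the origin (TCP) lies at the very end of the fingers, on their centre line; the grasp point (between the pads) lies 19 mm behind it; z points along the fingers, y is the direction in which the jaws open and shut (so a half turn about z gives the same grasp; the last joint's range is limited). The gripper opens to 93 mm and grips with 3 to 60 N. Pads are 15 mm wide; open, the fingers measure 128 mm over their backs; the gripper's body (75 mm by 188 mm) begins 65 mm behind the grasp point.
Start: joints at [1.05, 0.351, 1.652, -0, 1.139, -0.085], TCP at [0.232, 0.499, 0.219] pointing down, gripper open.
Joint ranges: [-2.75, 2.75], [-0.79, 2.1], [0.01, 2.65], [-1.57, 4.71], [0.07, 3.14], [-2.87, 2.87]. Speed limits (rad/s): [2.22, 2.22, 2.79, 3.14, 3.14, 3.14].

## Interface

Orientations are given as a 3x3 rotation matrix whose columns are the frame's x, y, z axes.
In Python, from workcell import get_state, vision, hand_in gives the robot as it stands.
- The arm moves only by the tool apply_moves, never from a script. Its argument "moves" is a list that holds one entry, the list of rows, each a list of 5 numbers: the shift along the world's x, y, z in mm, then the turn about the world's z in degrees, then the finger opening in mm, from 0 to 93. In form: [[[tx, ty, tz, yaw, claw], ...]]. A call has exactly 10 rows; each row is the pose to reach, as a shift and turn from the pose commanded when the call began; what a row does not reach only later rows make up. A row lasts 1/10 s, in which the tool goes at most 50 mm and 8.59 degrees, less where a joint would pass 70% of its speed; a pose out of reach is approached as far as the arm can. A call with a gripper value outside its range is refused whole. The fingers move at their own pace and stop on an object; the grip force is fixed at half the most. Time passes only in rows, so rows that repeat a pose let the fingers close, or fill a call up. It gives the time, the measured TCP pose, the force and the opening at its end, in the units of the state.
- get_state(): the state, without advancing time (a new reading comes with each control period).
- vision.capture(name): name is "scene" or "top"; returns (picture, depth): 480x640x3 uint8, red, green, blue; 480x640 float32, m along the optical axis (not along the pixel's ray), 0 where there is no reading.
- vision.calibration(name): a dict with "K" (3x3 intrinsics, pixels), "T" (4x4, takes a point from camera to world coordinates). Camera axes: x right, y up, looking along -z (the intrinsics and any distortion apply to the point x, -y, -z); pixel columns grow to the right and rows downward; lengths in m; the calibration is good to about 2 mm. A picture is of the moment at which its call begins. calibration takes no time and is no camera call.
- hand_in(): hands the job in, once; it reports no verdict.
The state is a dict: "time_s": time; "q": joint angles; "joint_vel": joint speeds; "joint_efforts": joint torques, N m; "tool_pos": TCP position; "ee_rot": TCP orientation; "ft_force": force on the tool from outside, world axes, zero at the start; "moment": the same for the moment, N m; "opening": finger opening in m.
Only numpy, scipy, OpenCV 4.12 (cv2) and the standard library are available. Lean on these libraries where they do the work, as an engineer would, in place of code of your own. Each camera call takes 0.05 s, during which the arm holds its last target.

## Task

The carved printing block was stuck down on its registration board a little off and askew, so find it by feel: take the register pin from its stand and with its steel shank gently touch the side of the block, first near the left end of the long edge that faces you, then near the right end of that edge, then near the middle of the short edge on your right, pausing a moment at each touch. Then set the same pin upright into the block's hole, fully home with its shoulder down on the block, and let go. Never push hard on the block, and leave the other things on the table where they are.

Things in the scene. Friction and masses are not known exactly. Their poses are not given: they have to be found in the camera images.
- board: Plywood registration board, fixed to the table, 200 (its x) x 220 (its y) x 12 mm thick, with a wooden fence 18 mm wide and 18 mm higher along its far (+x) edge. Origin: centre of its underside, on the table; z up, x away from the robot at yaw 0, y to the left. The printing block is stuck on it; the points named 'about' and 'edge' are fixed to the board, with its axes
- block_about (a point): Middle of the board's top, 12 mm above the table. The carved wooden printing block on it, 100 (x) x 140 (y) x 28 mm high (top 40 mm above the table), cannot move, but its own pose is NOT measured: its centre lies up to 9 mm from here in x and in y and it is turned up to 0.06 rad to the board, anew each time
- hole_about (a point): Where the mouth of the block's only hole would be, 40 mm above the table, were the block centred and square; truly up to 12 mm off in x and y. Round vertical through hole 12 mm wide, mouth chamfered 2 mm; its axis is 30 mm in from the block's long edge that faces the robot (-x side) and 35 mm in from its short edge on the right (-y side)
- edge_left (a point): First touch, were the block centred and square: side of the long edge facing the robot, 45 mm left of its middle, 26 mm above the table. Push the shank to the board's +x, within 20 mm of this point along the edge; the true side may be 14 mm nearer or farther. 2 to 6 N is ample, 1 N the least that counts, kept 0.3 s; over 25 N bruises the wood and spoils the job
- edge_right (a point): Second touch, likewise: 45 mm right of the middle of the long edge facing the robot, 26 mm above the table, pushed to the board's +x
- edge_end (a point): Third touch, likewise: middle of the short edge on the right (-y), 26 mm above the table, pushed to the board's +y, within 20 mm of this point along the edge
- pin_grip (a point): Centre of the register pin's handle. The loose pin (about 120 g) is a square wooden handle 20 x 20 mm, 50 mm high, faces along this point's x and y, on a round steel shank 10 mm in diameter and 26 mm long pointing down, its foot chamfered 3 mm; the handle's underside is the shoulder. This point is 51 mm above the foot of the shank, 25 mm below the top
- pin_tip (a point): Centre of the foot of the pin's shank, z along the pin to its handle. When the pin is fully home in the block it is 14 mm above the table. The pin starts upright in its stand, shoulder on the stand's top: lift it more than 26 mm to clear the stand
- pin_stand: Dark wooden block fixed to the table, 60 x 60 x 32 mm, with a 12 mm hole in its middle in which the pin starts; to the robot's left or right of the board. Origin at the centre of its underside
- ink_jar: Bystander: round ink jar, 56 mm wide, 62 mm high, on the side of the board where the stand is not. Origin at the centre of its underside
- paint_bottle: Bystander: paint bottle 60 mm wide, 150 mm high, beyond the board. Origin at the centre of its underside
- pencil_case: Bystander: flat case 70 x 180 x 35 mm, beyond the board. Origin at the centre of its underside
- gouge: Bystander: carving gouge lying between robot and board, about 200 mm long and 30 mm high. Lies along its x
- brush: Bystander: paint brush lying farther left of the board, about 200 mm long, low. Lies along its x
- roller: Bystander: ink roller lying right of the board, 145 x 100 x 32 mm, handle to its -x. Origin under the roller drum
- sanding_block: Bystander: cork block 50 x 90 x 30 mm, left of the board. Origin at the centre of its underside
Things that resemble listed ones, but are neither listed nor needed, are in the scene too. Of the things shaped like the part that bears pin_grip, the wooden one is meant.

How it is judged:
On the way, in this order (a step that is already met when the one before it is completed fails the run):
1. the pin's shank touches the block's side near the left end of the long edge facing the robot (contact force between pin and board above 1 N and z of pin_tip in the frame of board between 0.0135 and 0.037 m and y of pin_tip in the frame of board between 0.015 and 0.075 m and x of pin_tip in the frame of board between -0.075 and -0.035 m), for 0.2 s.
2. then near the right end of the same edge (contact force between pin and board above 1 N and z of pin_tip in the frame of board between 0.0135 and 0.037 m and y of pin_tip in the frame of board between -0.075 and -0.015 m and x of pin_tip in the frame of board between -0.075 and -0.035 m), for 0.2 s.
3. then near the middle of the short edge on the right (contact force between pin and board above 1 N and z of pin_tip in the frame of board between 0.0135 and 0.037 m and x of pin_tip in the frame of board between -0.035 and 0.035 m and y of pin_tip in the frame of board between -0.095 and -0.053 m), for 0.2 s.
At the end, for the whole second after the job is handed in: The pin stands upright (within 0.1 rad) in the block's hole, at rest, its foot less than 16.5 mm above the table (shoulder down on the block within 2.5 mm) (z of pin_tip in the frame of board below 0.0165 m and x of pin_tip in the frame of board between -0.035 and -0.005 m and y of pin_tip in the frame of board between -0.05 and -0.02 m and angle between pin_tip's own z axis and vertical below 0.1 rad and linear speed of pin below 0.01 m/s); the robot touches nothing.
It fails at once if the pin pushes on the block with more than 25 N (contact force between pin and board above 25 N).
It fails at once if the robot pushes on the board or block with more than 25 N (contact force between any of the fingers, the arm and board above 25 N).
It fails at once if another thing on the table is moved more than 30 mm (distance of any of ink_jar, paint_bottle, pencil_case, gouge, brush, roller, sanding_block from where it was at the start of the episode above 0.03 m).
It also fails if it takes over 69 s, if anything falls off the work surface, if the arm or the gripper's body presses on something with over 40 N, if the wrist force passes 120 N, or if a joint passes its speed limit or range.

## Working session

There is one attempt and no reset: what is moved stays moved. The work goes in short steps, Python scripts to look and compute and a tool call to move; the robot and the scene stay as the last step left them, time stands still between calls to the robot, and variables do not carry over. Pictures are saved under pics/ and viewed, and the job is handed in when it is done.

Besides the shell and the picture viewer there is one more tool, called after ">>>" as name(argument=value, ...) on one line, values as JSON. apply_moves: Moves the arm, as the interface text tells. Its arguments: {"type":"object","properties":{"moves":{"type":"array"}},"required":["moves"]}

```bash
ls; mkdir -p pics
python3 - <<'E'
from workcell import get_state, vision
import cv2,numpy as np
for n in("scene","top"):
    p,d=vision.capture(n); cv2.imwrite(f"pics/{n}0.png",p[:,:,::-1]); np.savez(f"{n}0.npz",p=p,d=d)
    c=vision.calibration(n); print(n,c)
s=get_state(); print(s)
E
```

```text
pics
scene {'K': array([[555.78941054,   0.        , 316.23529832],
       [  0.        , 555.78941054, 238.65798789],
       [  0.        ,   0.        ,   1.        ]]), 'T': array([[ 0.65420359, -0.46174458,  0.59900718,  1.30857688],
       [ 0.75599405,  0.42242646, -0.50002888, -0.59749345],
       [-0.02215086,  0.77996656,  0.62542906,  0.83056824],
       [ 0.        ,  0.        ,  0.        ,  1.        ]])}
top {'K': array([[495.54058097,   0.        , 327.41379552],
       [  0.        , 495.54058097, 248.58199142],
       [  0.        ,   0.        ,   1.        ]]), 'T': array([[ 0.05525323,  0.97681563, -0.20682917,  0.37319483],
       [-0.99847017,  0.05361948, -0.01350075,  0.01246116],
       [-0.00209767,  0.20725872,  0.97828392,  1.08501047],
       [ 0.        ,  0.        ,  0.        ,  1.        ]])}
{'time_s': 0.1, 'q': array([ 1.05041315e+00,  3.51135867e-01,  1.65231904e+00,  1.63578851e-05,
        1.13909083e+00, -8.46075707e-02]), 'joint_vel': array([-0.00016943, -0.00070102, -0.00216647, -0.00103593, -0.00092386,
       -0.00087878]), 'joint_efforts': array([-4.23827332e-04, -4.98027062e+01, -2.85707009e+01,  6.99106464e-02,
        2.39641301e-02,  7.12057954e-06]), 'tool_pos': array([0.23199646, 0.49836005, 0.21819633]), 'ee_rot': array([[-9.06540006e-01,  4.22119627e-01, -4.86776895e-04],
       [ 4.22119897e-01,  9.06539641e-01, -8.19537733e-04],
       [ 9.53395887e-05, -9.48421955e-04, -9.99999546e-01]]), 'ft_force': array([-0.69848576,  0.95075143, -0.36812208]), 'moment': array([0.03099313, 0.04046679, 0.02424724]), 'opening': 0.09290718133988779}
```

View pics/scene0.png

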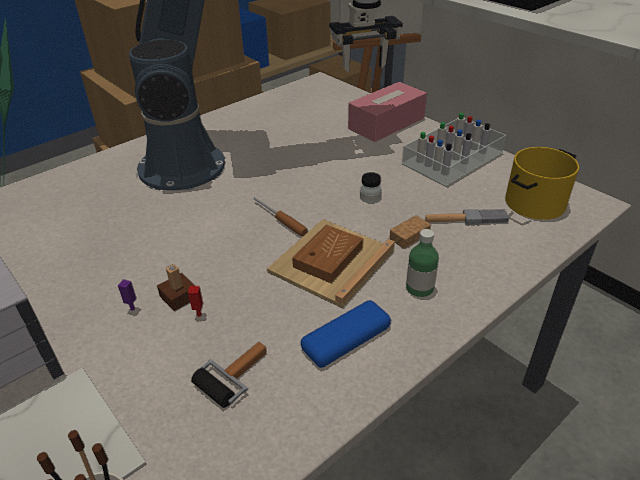

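View pics/top0.png

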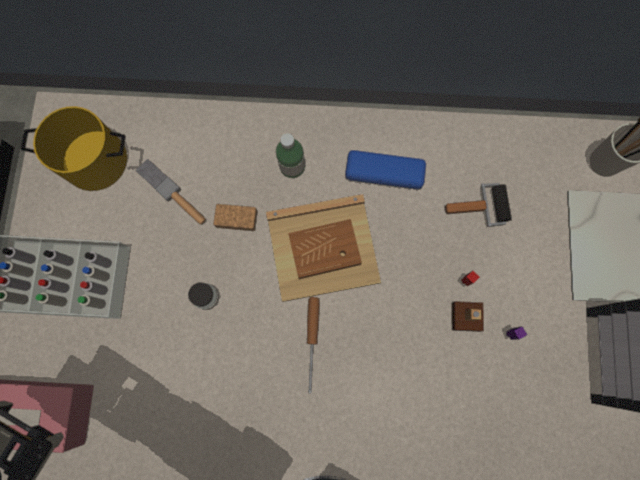

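The top view shows the board around (325,250), with the block and its hole near (343,253). The wooden pin is in its dark stand near (470,316). The red (470,278) and purple (517,333) pins are decoys, and the gouge lies at (312,345). Next I'll measure these.

```bash
cat > h.py <<'E'
import numpy as np,cv2
from workcell import vision
def cal(n):
    c=vision.calibration(n); return c["K"],c["T"]
def ray(n,uv,z):
    K,T=cal(n); uv=np.atleast_2d(uv).astype(float)
    d=np.c_[(uv[:,0]-K[0,2])/K[0,0],-(uv[:,1]-K[1,2])/K[1,1],-np.ones(len(uv))]@T[:3,:3].T
    o=T[:3,3]; return o+d*((z-o[2])/d[:,2])[:,None]
def proj(n,P):
    K,T=cal(n); q=(np.atleast_2d(P)-T[:3,3])@T[:3,:3]
    return np.c_[K[0,0]*q[:,0]/-q[:,2]+K[0,2],K[1,1]*-q[:,1]/-q[:,2]+K[1,2]]
def cloud(n,d):
    K,T=cal(n); v,u=np.indices(d.shape)
    P=np.stack([(u-K[0,2])/K[0,0]*d,-(v-K[1,2])/K[1,1]*d,-d],-1)
    return P@T[:3,:3].T+T[:3,3]
E
python3 - <<'E'
from h import *
a=np.load("top0.npz");p=a["p"];
def z(img,x0,y0,w,h,k,f): cv2.imwrite(f,cv2.resize(img[y0:y0+h,x0:x0+w,::-1],None,fx=k,fy=k,interpolation=cv2.INTER_CUBIC))
z(p,260,185,130,120,5,"pics/tb.png"); z(p,440,260,90,90,6,"pics/tp.png")
b=np.load("scene0.npz")["p"]; z(b,110,250,110,80,7,"pics/sp.png"); z(b,260,210,140,100,5,"pics/sb.png")
P=cloud("top",a["d"])
for uv in[(470,315),(458,308),(478,325),(320,260),(290,290),(370,200),(343,253),(200,400)]: print(uv,P[uv[1],uv[0]].round(4))
E
```

```text
(470, 315) [ 0.4651 -0.2689  0.0771]
(458, 308) [ 0.4824 -0.2558  0.0333]
(478, 325) [ 0.4492 -0.298   0.0324]
(320, 260) [0.568  0.0413 0.0413]
(290, 290) [0.5035 0.1034 0.0131]
(370, 200) [ 0.7206 -0.0633  0.0021]
(343, 253) [ 0.5909 -0.0076  0.0174]
(200, 400) [ 0.2628  0.2772 -0.0007]
```

Run:
```python
import cv2,numpy as np
a=cv2.imread("pics/tb.png");b=cv2.imread("pics/tp.png");c=np.zeros((600,800,3),np.uint8)
print(a.shape,b.shape)
```

```text
(600, 650, 3) (540, 540, 3)
```

View pics/tb.png

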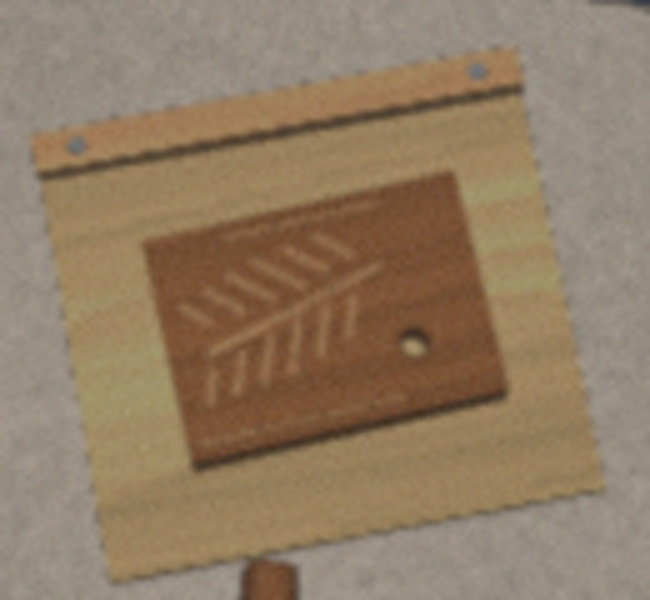

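View pics/tp.png

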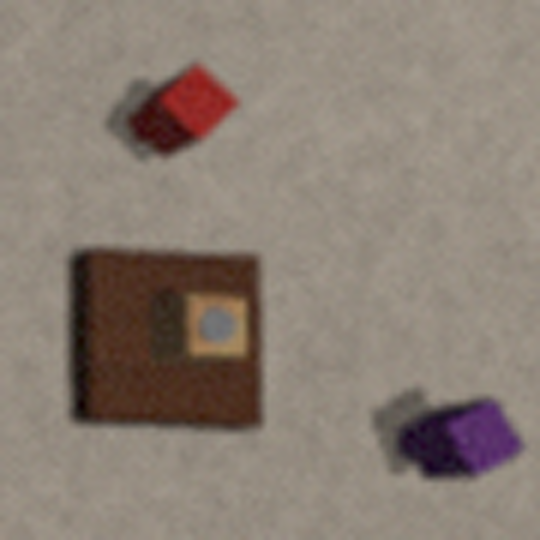

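View pics/sp.png

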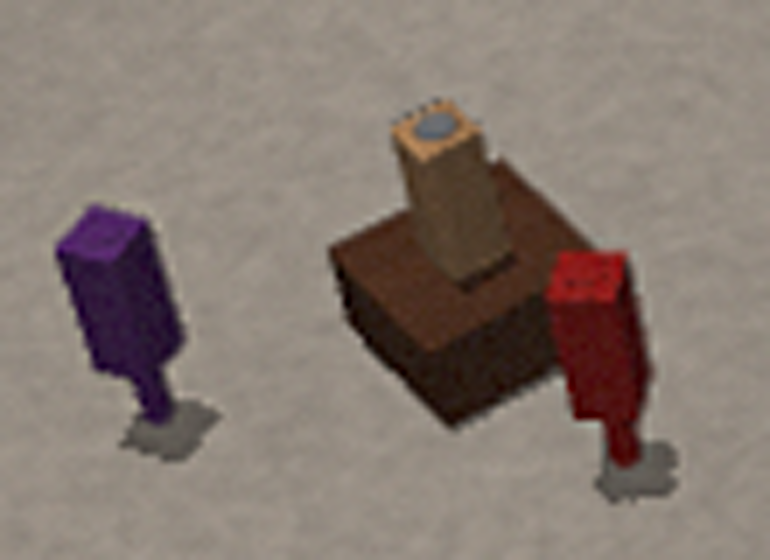

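View pics/sb.png

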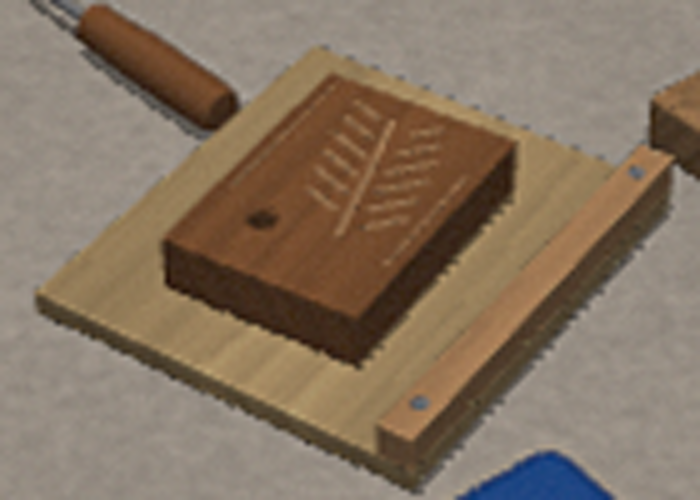

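Run:
```python
from h import *
# hand-read corners in top view (zoom 5, offset 260,185; zoom 6, offset 440,260)
t=lambda L,k,o:(np.array(L,float)+.5)/k+o-.5
blk=ray("top",t([[143,241],[456,172],[507,392],[195,466]],5,[260,185]),.040)
hole=ray("top",t([[414,342]],5,[260,185]),.040)
brd=ray("top",t([[113,580],[605,490]],5,[260,185]),.012)
fen=ray("top",t([[33,133],[518,47]],5,[260,185]),.030)
pin=ray("top",t([[187,293],[248,297],[247,357],[187,354]],6,[440,260]),.082)
pinc=ray("top",t([[218,325]],6,[440,260]),.082)
st=ray("top",t([[91,250],[257,256],[259,426],[85,420]],6,[440,260]),.032)
for n,v in zip("blk hole brd fen pin pinc st".split(),(blk,hole,brd,fen,pin,pinc,st)):
    print(n,v[:,:2].round(4).tolist(), v[:,:2].mean(0).round(4))
    w=np.roll(v,-1,0)-v; print("  len",np.linalg.norm(w,axis=1).round(4),"ang",np.degrees(np.arctan2(w[:,1],w[:,0])).round(1))
s=lambda L,k,o:t(L,k,o)
print("scene pin c",ray("scene",s([[437,126]],7,[110,250]),.082), "st corners",ray("scene",s([[330,249],[436,350],[600,245]],7,[110,250]),.032).round(4).tolist())
sb=ray("scene",s([[163,243],[336,74],[517,146],[358,319]],5,[260,210]),.040)
print("scene blk",sb.round(4).tolist(),"hole",ray("scene",s([[263,220]],5,[260,210]),.04))
print("scene board left/near corners",ray("scene",s([[37,297],[322,47]],5,[260,210]),.012).round(4).tolist())
```

```text
blk [[0.6244, 0.1138], [0.6628, -0.0204], [0.5666, -0.0467], [0.5273, 0.0846]] [0.5953 0.0328]
  len [0.1396 0.0998 0.1371 0.1014] ang [ -74.  -164.7  106.7   16.7]
hole [[0.5862, -0.0058]] [ 0.5862 -0.0058]
  len [0.] ang [0.]
brd [[0.4797, 0.1187], [0.5307, -0.0928]] [0.5052 0.013 ]
  len [0.2175 0.2175] ang [-76.4 103.6]
fen [[0.6732, 0.1669], [0.7247, -0.0457]] [0.699  0.0606]
  len [0.2188 0.2188] ang [-76.4 103.6]
pin [[0.478, -0.2691], [0.4778, -0.2895], [0.4577, -0.289], [0.4576, -0.269]] [ 0.4677 -0.2791]
  len [0.0204 0.0201 0.02   0.0204] ang [-90.6 178.5  90.3  -0.3]
pinc [[0.4678, -0.2794]] [ 0.4678 -0.2794]
  len [0.] ang [0.]
st [[0.4965, -0.2493], [0.4976, -0.3079], [0.4382, -0.308], [0.4369, -0.2473]] [ 0.4673 -0.2781]
  len [0.0586 0.0595 0.0607 0.0597] ang [ -88.9 -179.9   91.2   -1.9]
scene pin c [[ 0.46420062 -0.27793122  0.082     ]] st corners [[0.4355, -0.3084, 0.032], [0.4951, -0.3061, 0.032], [0.4888, -0.2471, 0.032]]
scene blk [[0.5675, -0.0488, 0.04], [0.5277, 0.0879, 0.04], [0.6234, 0.1125, 0.04], [0.6612, -0.0188, 0.04]] hole [[ 0.58516242 -0.0063955   0.04      ]]
scene board left/near corners [[0.5322, -0.0936, 0.012], [0.479, 0.1217, 0.012]]
```

>>> apply_moves(moves=[[[8,-24,0,-3,60],[20,-66,0,-10,40],[34,-112,0,-18,40],[48,-158,0,-26,40],[62,-204,0,-34,40],[76,-250,0,-42,40],[90,-296,0,-50,40],[104,-342,0,-58,40],[118,-388,0,-65,40],[132,-434,0,-65,40]]])

```text
time_s: 1.1
tool_pos: [0.3642, 0.0627, 0.2187]
ee_rot: [[0.004, 1.0, 0.0], [1.0, -0.004, 0.0], [0.0, 0.0, -1.0]]
ft_force: [1.4, 0.3, -0.3]
opening: 0.0401
```

>>> apply_moves(moves=[[[14,-46,0,0,40],[28,-92,0,0,40],[42,-138,0,0,40],[56,-184,0,0,40],[70,-230,0,0,40],[84,-276,0,0,40],[95,-315,0,0,40],[102,-342,0,0,40],[102,-342,0,0,40],[102,-342,0,0,40]]])

```text
time_s: 2.1
tool_pos: [0.4657, -0.2771, 0.2181]
ee_rot: [[0.0, 1.0, -0.001], [1.0, -0.0, 0.001], [0.001, -0.001, -1.0]]
ft_force: [0.3, -0.9, 0.2]
opening: 0.0401
```

>>> apply_moves(moves=[[[1,-1,-15,0,40],[1,-1,-45,0,40],[1,-1,-75,0,40],[1,-1,-100,0,40],[1,-1,-115,0,40],[1,-1,-120,0,40],[1,-1,-120,0,40],[1,-1,-120,0,40],[1,-1,-120,0,40],[1,-1,-120,0,40]]])

```text
time_s: 3.1
tool_pos: [0.4674, -0.2785, 0.0994]
ee_rot: [[-0.001, 1.0, 0.001], [1.0, 0.001, -0.001], [-0.001, 0.001, -1.0]]
ft_force: [-1.1, -0.7, 0.6]
opening: 0.0403
```

Run:
```python
from h import *
p,d=vision.capture("scene"); cv2.imwrite("pics/s1.png",cv2.resize(p[200:340,100:260,::-1],None,fx=5,fy=5)[:600])
```

```text
(no output)
```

View pics/s1.png

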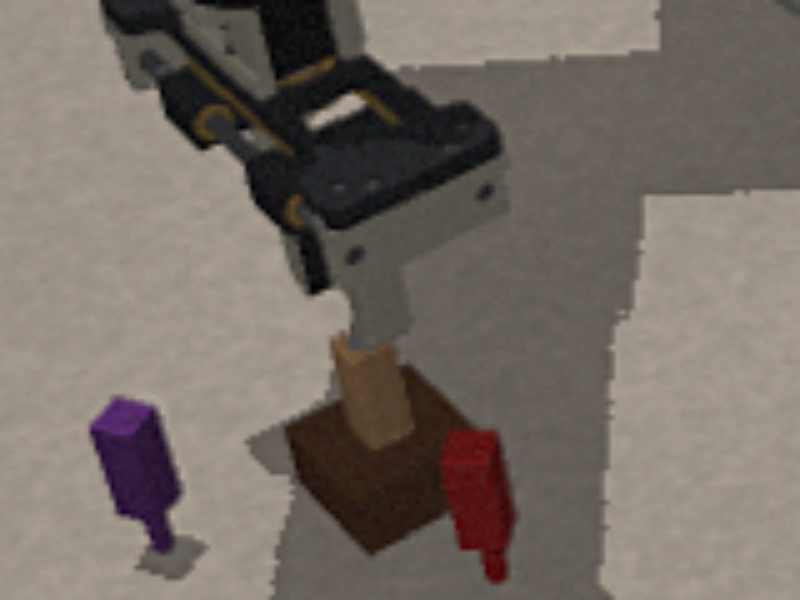

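The open fingers straddle the wooden handle, with the handle top near (365,340) in the zoom, and they clear the red decoy. I'll descend and grip.

>>> apply_moves(moves=[[[0,0,-10,0,40],[0,0,-25,0,40],[0,0,-40,0,40],[0,0,-50,0,40],[0,0,-57,0,40],[0,0,-61,0,40],[0,0,-61,0,40],[0,0,-61,0,30],[0,0,-61,0,22],[0,0,-61,0,15]]])

```text
time_s: 4.15
tool_pos: [0.4671, -0.2785, 0.038]
ee_rot: [[-0.001, 1.0, -0.0], [1.0, 0.001, -0.0], [-0.0, -0.0, -1.0]]
ft_force: [-12.9, -0.8, 11.7]
opening: 0.0202
```

>>> apply_moves(moves=[[[0,0,0,0,10],[0,0,0,0,10],[0,0,0,0,10],[0,0,0,0,10],[0,0,2,0,10],[0,0,8,0,10],[0,0,16,0,10],[0,0,26,0,10],[0,0,36,0,10],[0,0,40,0,10]]])

```text
time_s: 5.15
tool_pos: [0.4681, -0.2788, 0.0794]
ee_rot: [[-0.001, 1.0, 0.002], [1.0, 0.001, -0.001], [-0.001, 0.002, -1.0]]
ft_force: [1.4, 0.3, -1.5]
opening: 0.0198
```

>>> apply_moves(moves=[[[0,10,15,0,10],[4,40,25,0,10],[10,82,25,0,10],[16,124,25,2,10],[22,166,25,5,10],[28,208,25,8,10],[35,250,25,11,10],[42,290,25,14,10],[47,324,25,14,10],[50,342,25,14,10]]])

```text
time_s: 6.15
tool_pos: [0.5175, 0.0662, 0.1031]
ee_rot: [[-0.244, 0.97, 0.001], [0.97, 0.244, 0.0], [0.0, 0.001, -1.0]]
ft_force: [-0.3, -0.2, -1.2]
opening: 0.0196
```

>>> apply_moves(moves=[[[0,0,-5,0,10],[0,0,-20,0,10],[0,0,-35,0,10],[0,0,-44,0,10],[0,0,-48,0,10],[0,0,-50,0,10],[0,0,-50,0,10],[0,0,-50,0,10],[0,0,-50,0,10],[0,0,-50,0,10]]])

```text
time_s: 7.15
tool_pos: [0.5173, 0.0636, 0.0529]
ee_rot: [[-0.242, 0.97, 0.0], [0.97, 0.242, -0.0], [-0.0, 0.0, -1.0]]
ft_force: [-0.1, 0.8, -1.3]
opening: 0.02
```

```bash
cat > shot.py <<'E'
import sys
from h import *
from workcell import get_state
n,f,x,y,w,h,k=sys.argv[1:3]+[int(a) for a in sys.argv[3:]]
p,d=vision.capture(n); cv2.imwrite(f,cv2.resize(p[y:y+h,x:x+w,::-1],None,fx=k,fy=k,interpolation=cv2.INTER_CUBIC))
s=get_state(); print(s["tool_pos"].round(5),s["ft_force"].round(2),s["moment"].round(3),s["time_s"])
E
python3 shot.py scene pics/s2.png 240 190 160 120 5
```

```text
[0.51727 0.06359 0.05285] [-0.45 -0.21 -0.87] [-0.061  0.095 -0.023] 7.2
```

View pics/s2.png

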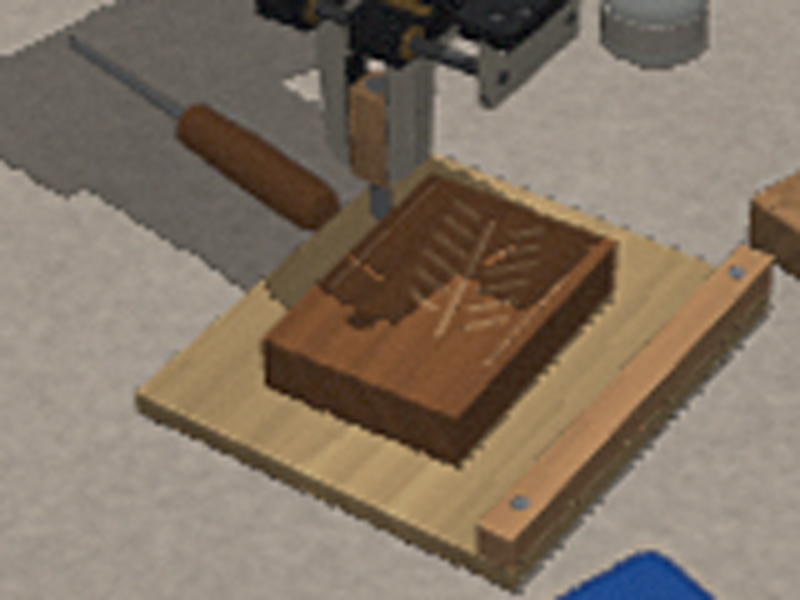

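The shank is at about (380,200) in the zoom, just short of the block's near side, with an expected gap of about 11 mm. I'll close it gently.

>>> apply_moves(moves=[[[1.5,0.4,0,0,10],[2.9,0.7,0,0,10],[4.4,1.1,0,0,10],[5.8,1.4,0,0,10],[6.8,1.7,0,0,10],[7.3,1.8,0,0,10],[7.8,1.9,0,0,10],[7.8,1.9,0,0,10],[7.8,1.9,0,0,10],[7.8,1.9,0,0,10]]])

```text
time_s: 8.2
tool_pos: [0.5249, 0.0655, 0.0526]
ee_rot: [[-0.242, 0.97, -0.0], [0.97, 0.242, 0.0], [0.0, -0.0, -1.0]]
ft_force: [0.5, 0.3, -1.2]
opening: 0.0198
```

```bash
python3 shot.py scene pics/s3.png 280 200 80 60 10
```

```text
[0.52489 0.0655  0.05262] [ 0.67 -0.27 -1.95] [-0.043  0.021 -0.007] 8.25
```

View pics/s3.png

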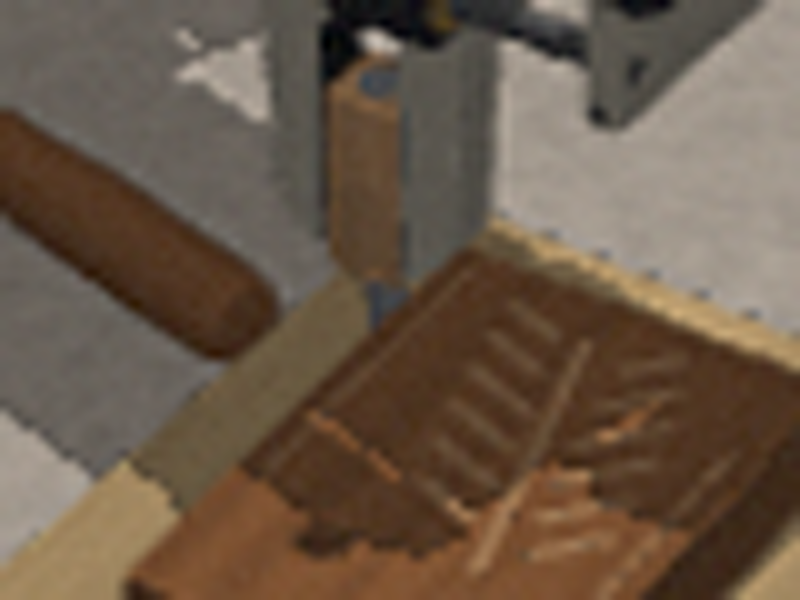

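>>> apply_moves(moves=[[[0.3,0.1,0,0,10],[0.6,0.15,0,0,10],[0.9,0.2,0,0,10],[1.2,0.3,0,0,10],[1.5,0.4,0,0,10],[1.8,0.45,0,0,10],[2.0,0.5,0,0,10],[2.0,0.5,0,0,10],[2.0,0.5,0,0,10],[2.0,0.5,0,0,10]]])

```text
time_s: 9.25
tool_pos: [0.5269, 0.066, 0.0526]
ee_rot: [[-0.242, 0.97, 0.0], [0.97, 0.242, -0.0], [-0.0, 0.0, -1.0]]
ft_force: [-0.2, 0.6, -1.4]
opening: 0.0195
```

```bash
cat > f.py <<'E'
from workcell import get_state
import numpy as np
s=get_state(); R=s["ee_rot"]; print(s["tool_pos"].round(5),"F",s["ft_force"].round(2),"M",s["moment"].round(3))
u=np.array([.9717,.2363]);v=np.array([-.2363,.9717]);d=s["tool_pos"][:2]-[.6022,.037]
print("board xy",(d@u).round(5),(d@v).round(5),"Fboard",(s["ft_force"][:2]@u).round(2),(s["ft_force"][:2]@v).round(2))
E
python3 f.py
```

```text
[0.52694 0.066   0.05265] F [-0.16  0.56 -1.43] M [-0.001  0.011 -0.041]
board xy -0.06628 0.04596 Fboard -0.03 0.58
```

>>> apply_moves(moves=[[[0.2,0.05,0,0,10],[0.4,0.1,0,0,10],[0.6,0.15,0,0,10],[0.8,0.2,0,0,10],[1.0,0.25,0,0,10],[1.2,0.3,0,0,10],[1.2,0.3,0,0,10],[1.2,0.3,0,0,10],[1.2,0.3,0,0,10],[1.2,0.3,0,0,10]]])

```text
time_s: 10.25
tool_pos: [0.5277, 0.0663, 0.0525]
ee_rot: [[-0.242, 0.97, -0.001], [0.97, 0.242, 0.0], [0.0, -0.001, -1.0]]
ft_force: [-4.6, 1.5, 0.4]
opening: 0.0197
```

```bash
python3 f.py
```

```text
[0.52774 0.06634 0.05252] F [-4.56  1.54  0.38] M [ 0.156  1.064 -0.019]
board xy -0.06542 0.0461 Fboard -4.06 2.57
```

>>> apply_moves(moves=[[[0,0,0,0,10],[0,0,0,0,10],[0,0,0,0,10],[0,0,0,0,10],[0,0,0,0,10],[0,0,0,0,10],[0,0,0,0,10],[0,0,0,0,10],[0,0,0,0,10],[0,0,0,0,10]]])

```text
time_s: 11.25
tool_pos: [0.5277, 0.0663, 0.0525]
ee_rot: [[-0.242, 0.97, -0.001], [0.97, 0.242, 0.0], [0.0, -0.001, -1.0]]
ft_force: [-4.3, 0.9, 1.2]
opening: 0.0199
```

```bash
python3 f.py
```

```text
[0.52771 0.06634 0.05249] F [-4.25  0.93  1.22] M [0.088 1.122 0.016]
board xy -0.06545 0.04611 Fboard -3.91 1.91
```

>>> apply_moves(moves=[[[-2,-0.5,0,0,10],[-5,-1,0,0,10],[-3,-10,0,0,10],[2,-30,0,0,10],[7,-50,0,0,10],[12,-70,0,0,10],[15.5,-84,0,0,10],[16.4,-88.7,0,0,10],[19,-88,0,0,10],[21,-87.5,0,0,10]]])

```text
time_s: 12.25
tool_pos: [0.5492, -0.0207, 0.0526]
ee_rot: [[-0.243, 0.97, -0.0], [0.97, 0.243, 0.0], [0.0, 0.0, -1.0]]
ft_force: [0.2, 0.1, -1.3]
opening: 0.02
```

>>> apply_moves(moves=[[[0.5,0.1,0,0,10],[1.0,0.2,0,0,10],[1.5,0.3,0,0,10],[1.7,0.4,0,0,10],[1.7,0.4,0,0,10],[1.7,0.4,0,0,10],[1.7,0.4,0,0,10],[1.7,0.4,0,0,10],[1.7,0.4,0,0,10],[1.7,0.4,0,0,10]]])

```text
time_s: 13.25
tool_pos: [0.5508, -0.0208, 0.0526]
ee_rot: [[-0.242, 0.97, -0.0], [0.97, 0.242, -0.0], [0.0, -0.0, -1.0]]
ft_force: [-0.0, -0.9, -1.4]
opening: 0.0198
```

```bash
python3 f.py;python3 shot.py scene pics/s4.png 260 200 80 60 10
```

```text
[ 0.55084 -0.02083  0.05263] F [-0.03 -0.92 -1.38] M [-0.045  0.058  0.068]
board xy -0.06357 -0.04405 Fboard -0.24 -0.89
[ 0.55084 -0.02085  0.05264] [ 0.49 -0.5  -1.72] [-0.016  0.033 -0.038] 13.3
```

View pics/s4.png

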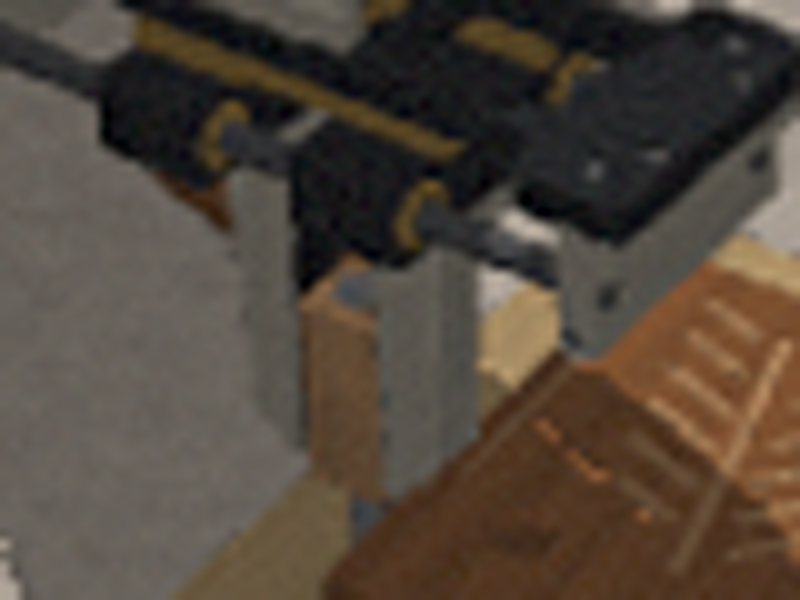

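The shank (365,515 in the zoom) is close to the near side with no force yet. I'll continue in small steps.

>>> apply_moves(moves=[[[0.3,0.1,0,0,10],[0.6,0.15,0,0,10],[0.9,0.2,0,0,10],[1.2,0.3,0,0,10],[1.5,0.4,0,0,10],[1.7,0.4,0,0,10],[1.7,0.4,0,0,10],[1.7,0.4,0,0,10],[1.7,0.4,0,0,10],[1.7,0.4,0,0,10]]])

```text
time_s: 14.3
tool_pos: [0.5525, -0.0204, 0.0526]
ee_rot: [[-0.242, 0.97, -0.0], [0.97, 0.242, -0.0], [-0.0, -0.0, -1.0]]
ft_force: [0.5, -0.2, -1.4]
opening: 0.0202
```

```bash
python3 f.py
```

```text
[ 0.55254 -0.02041  0.05263] F [ 0.52 -0.2  -1.45] M [-0.059 -0.009  0.014]
board xy -0.06183 -0.04405 Fboard 0.46 -0.32
```

>>> apply_moves(moves=[[[0.2,0.05,0,0,10],[0.4,0.1,0,0,10],[0.6,0.15,0,0,10],[0.8,0.2,0,0,10],[1.0,0.25,0,0,10],[1.2,0.3,0,0,10],[1.2,0.3,0,0,10],[1.2,0.3,0,0,10],[1.2,0.3,0,0,10],[1.2,0.3,0,0,10]]])

```text
time_s: 15.3
tool_pos: [0.5532, -0.0203, 0.0525]
ee_rot: [[-0.243, 0.97, -0.001], [0.97, 0.243, -0.0], [0.0, -0.001, -1.0]]
ft_force: [-4.6, -3.3, 1.9]
opening: 0.0202
```

```bash
python3 f.py
```

```text
[ 0.55322 -0.02034  0.05249] F [-4.61 -3.32  1.93] M [-0.773  0.887 -0.102]
board xy -0.06114 -0.04414 Fboard -5.26 -2.13
```

>>> apply_moves(moves=[[[0,0,0,0,10],[0,0,0,0,10],[-3,-0.7,0,0,10],[-7.8,-1.9,0,0,10],[-5,-15,0,0,10],[0,-35,0,0,10],[4.3,-51.5,0,0,10],[19,-48,0,0,10],[40,-43,0,0,10],[58,-38,0,0,10]]])

```text
time_s: 16.3
tool_pos: [0.6129, -0.0592, 0.0527]
ee_rot: [[-0.241, 0.97, 0.001], [0.97, 0.241, -0.0], [-0.0, 0.001, -1.0]]
ft_force: [-0.6, -0.3, -1.4]
opening: 0.0198
```

>>> apply_moves(moves=[[[6.5,1.2,0,0,10],[6.3,2,0,0,10],[5.9,4,0,0,10],[5.4,6,0,0,10],[4.9,8,0,0,10],[4.4,10,0,0,10],[3.7,12.5,0,0,10],[3.7,12.5,0,0,10],[3.7,12.5,0,0,10],[3.7,12.5,0,0,10]]])

```text
time_s: 17.3
tool_pos: [0.6155, -0.0456, 0.0527]
ee_rot: [[-0.242, 0.97, 0.0], [0.97, 0.242, 0.0], [-0.0, 0.0, -1.0]]
ft_force: [0.5, -0.3, -0.8]
opening: 0.0199
```

```bash
python3 f.py;python3 shot.py scene pics/s5.png 260 200 100 75 8
```

```text
[ 0.61546 -0.04565  0.05266] F [ 0.53 -0.27 -0.8 ] M [-0.036  0.042 -0.002]
board xy -0.00664 -0.08344 Fboard 0.46 -0.39
[ 0.61546 -0.04569  0.05264] [ 0.48  0.09 -1.48] [-0.054  0.082  0.049] 17.35
```

View pics/s5.png

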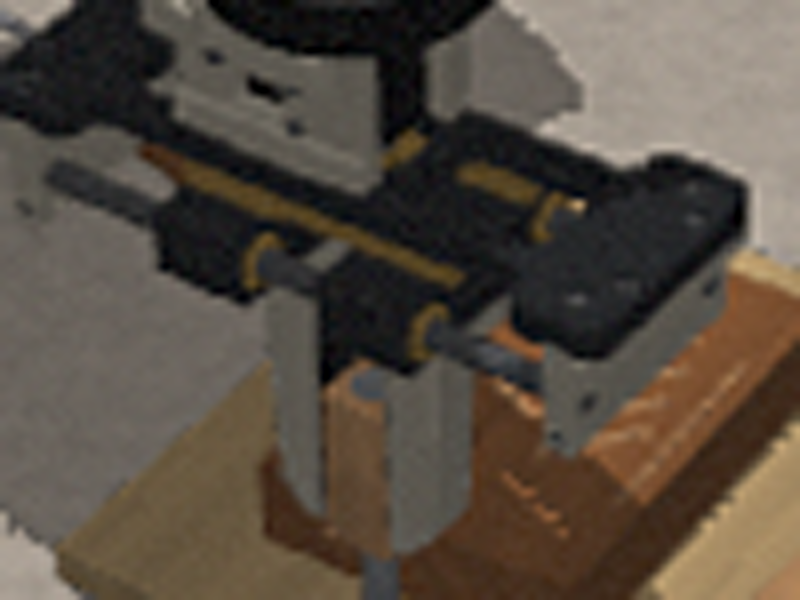

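The pin stands off the short edge, with the shank at (380,575) in the zoom. I expect about 7 mm to go.

>>> apply_moves(moves=[[[-0.2,1,0,0,10],[-0.4,1.8,0,0,10],[-0.6,2.6,0,0,10],[-0.8,3.2,0,0,10],[-0.9,3.6,0,0,10],[-1.0,4.0,0,0,10],[-1.0,4.3,0,0,10],[-1.0,4.3,0,0,10],[-1.0,4.3,0,0,10],[-1.0,4.3,0,0,10]]])

```text
time_s: 18.35
tool_pos: [0.6144, -0.0413, 0.0526]
ee_rot: [[-0.242, 0.97, -0.0], [0.97, 0.242, -0.0], [-0.0, -0.0, -1.0]]
ft_force: [0.5, -0.3, -2.0]
opening: 0.0195
```

```bash
python3 f.py
```

```text
[ 0.61444 -0.04131  0.05263] F [ 0.51 -0.29 -1.98] M [-0.034  0.037  0.028]
board xy -0.00661 -0.07898 Fboard 0.43 -0.4
```

>>> apply_moves(moves=[[[0,0.2,0,0,10],[-0.1,0.4,0,0,10],[-0.1,0.6,0,0,10],[-0.2,0.8,0,0,10],[-0.2,1.0,0,0,10],[-0.3,1.2,0,0,10],[-0.3,1.2,0,0,10],[-0.3,1.2,0,0,10],[-0.3,1.2,0,0,10],[-0.3,1.2,0,0,10]]])

```text
time_s: 19.35
tool_pos: [0.6141, -0.0401, 0.0526]
ee_rot: [[-0.242, 0.97, 0.0], [0.97, 0.242, -0.0], [-0.0, 0.0, -1.0]]
ft_force: [-0.3, 0.3, -0.6]
opening: 0.0197
```

```bash
python3 f.py
```

```text
[ 0.61414 -0.04015  0.05265] F [-0.32  0.31 -0.65] M [-0.05   0.015 -0.022]
board xy -0.00662 -0.07779 Fboard -0.24 0.37
```

>>> apply_moves(moves=[[[0,0.2,0,0,10],[-0.1,0.4,0,0,10],[-0.1,0.6,0,0,10],[-0.2,0.8,0,0,10],[-0.2,1.0,0,0,10],[-0.2,1.0,0,0,10],[-0.2,1.0,0,0,10],[-0.2,1.0,0,0,10],[-0.2,1.0,0,0,10],[-0.2,1.0,0,0,10]]])

```text
time_s: 20.35
tool_pos: [0.6139, -0.0391, 0.0526]
ee_rot: [[-0.242, 0.97, -0.0], [0.97, 0.242, -0.0], [0.0, -0.0, -1.0]]
ft_force: [0.2, -0.3, -1.5]
opening: 0.0198
```

```bash
python3 f.py
```

```text
[ 0.61392 -0.03912  0.05261] F [ 0.21 -0.28 -1.5 ] M [-0.054  0.076 -0.02 ]
board xy -0.0066 -0.07674 Fboard 0.14 -0.32
```

>>> apply_moves(moves=[[[0,0.2,0,0,10],[-0.1,0.4,0,0,10],[-0.1,0.6,0,0,10],[-0.2,0.8,0,0,10],[-0.2,1.0,0,0,10],[-0.2,1.0,0,0,10],[-0.2,1.0,0,0,10],[-0.2,1.0,0,0,10],[-0.2,1.0,0,0,10],[-0.2,1.0,0,0,10]]])

```text
time_s: 21.35
tool_pos: [0.6138, -0.0381, 0.0527]
ee_rot: [[-0.242, 0.97, 0.0], [0.97, 0.242, -0.0], [-0.0, 0.0, -1.0]]
ft_force: [-0.0, -1.4, -1.0]
opening: 0.0196
```

```bash
python3 f.py
```

```text
[ 0.61378 -0.03815  0.05267] F [-0.04 -1.43 -0.98] M [-0.307  0.023 -0.01 ]
board xy -0.0065 -0.07576 Fboard -0.38 -1.38
```

Contact is just beginning, at about 1.2 N. I'll add a little more.

>>> apply_moves(moves=[[[0,0.1,0,0,10],[0,0.2,0,0,10],[-0.1,0.3,0,0,10],[-0.1,0.4,0,0,10],[-0.1,0.4,0,0,10],[-0.1,0.4,0,0,10],[-0.1,0.4,0,0,10],[-0.1,0.4,0,0,10],[-0.1,0.4,0,0,10],[-0.1,0.4,0,0,10]]])

```text
time_s: 22.35
tool_pos: [0.6138, -0.0379, 0.0527]
ee_rot: [[-0.242, 0.97, 0.0], [0.97, 0.242, -0.0], [-0.0, 0.0, -1.0]]
ft_force: [0.5, -4.8, -0.7]
opening: 0.0199
```

```bash
python3 f.py
```

```text
[ 0.61379 -0.0379   0.05274] F [ 0.49 -4.77 -0.7 ] M [-1.106 -0.099  0.073]
board xy -0.00643 -0.07552 Fboard -0.66 -4.75
```

All three touches are felt. They put the hole at TCP (0.5850, -0.0049), and vision gives (0.5857, -0.0061), so the two agree within about 1.5 mm. I'll back off, rise and go over the hole.

>>> apply_moves(moves=[[[0,0,0,0,10],[0.7,-3,0,0,10],[1.4,-6,0,0,10],[1.4,-6,12,0,10],[1.4,-6,32,0,10],[-4,0,38,0,10],[-14,14,38,0,10],[-24,27,38,0,10],[-28.8,32.6,38,0,10],[-28.8,32.6,38,0,10]]])

```text
time_s: 23.35
tool_pos: [0.5841, -0.0042, 0.0906]
ee_rot: [[-0.244, 0.97, -0.001], [0.97, 0.244, 0.0], [0.0, -0.001, -1.0]]
ft_force: [1.0, 0.2, -2.4]
opening: 0.0199
```

>>> apply_moves(moves=[[[0,0,-8,0,10],[0,0,-14,0,10],[0,0,-14,0,10],[0,0,-14,0,10],[0,0,-14,0,10],[0,0,-14,0,10],[0,0,-14,0,10],[0,0,-14,0,10],[0,0,-14,0,10],[0,0,-14,0,10]]])

```text
time_s: 24.35
tool_pos: [0.5849, -0.0051, 0.0767]
ee_rot: [[-0.242, 0.97, 0.0], [0.97, 0.242, -0.0], [-0.0, 0.0, -1.0]]
ft_force: [-0.3, 0.5, -1.4]
opening: 0.0197
```

```bash
python3 f.py;python3 shot.py scene pics/s6.png 260 200 100 75 8
```

```text
[ 0.58488 -0.00511  0.0767 ] F [-0.27  0.52 -1.36] M [-0.078  0.015  0.029]
board xy -0.02678 -0.03683 Fboard -0.15 0.57
[ 0.58485 -0.00511  0.07664] [ 0.4   0.88 -1.74] [-0.004  0.021  0.039] 24.4
```

View pics/s6.png

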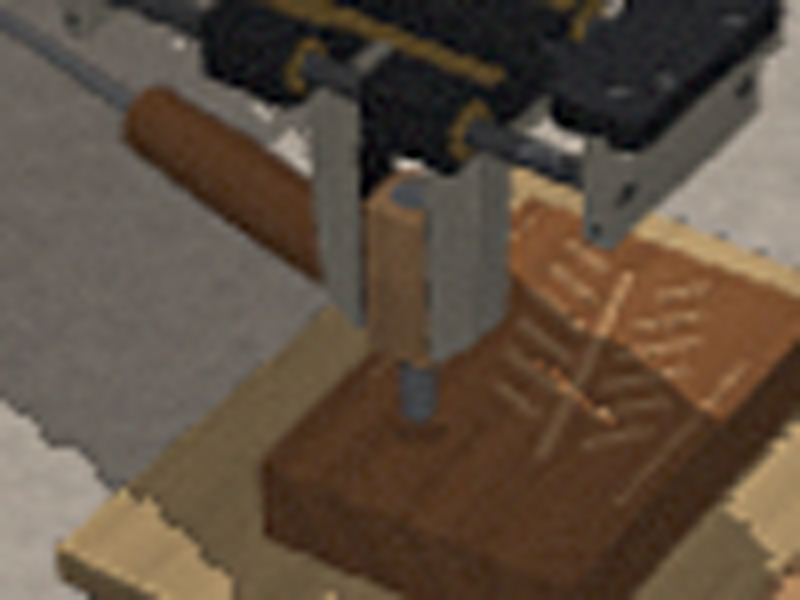

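The foot (418,412) hangs right over the dark hole (415,432). I'll lower it slowly.

>>> apply_moves(moves=[[[0,0,-1.5,0,10],[0,0,-3,0,10],[0,0,-4,0,10],[0,0,-5,0,10],[0,0,-5.7,0,10],[0,0,-6.4,0,10],[0,0,-7,0,10],[0,0,-7.5,0,10],[0,0,-8,0,10],[0,0,-8,0,10]]])

```text
time_s: 25.4
tool_pos: [0.5848, -0.0051, 0.0686]
ee_rot: [[-0.242, 0.97, -0.0], [0.97, 0.242, -0.0], [0.0, -0.0, -1.0]]
ft_force: [0.4, -0.4, -1.5]
opening: 0.0199
```

```bash
python3 f.py
```

```text
[ 0.5848  -0.00512  0.06857] F [ 0.41 -0.37 -1.48] M [-0.028  0.06  -0.021]
board xy -0.02686 -0.03682 Fboard 0.31 -0.46
```

>>> apply_moves(moves=[[[0,0,-0.6,0,10],[0,0,-1.2,0,10],[0,0,-1.8,0,10],[0,0,-2.4,0,10],[0,0,-3,0,10],[0,0,-3.6,0,10],[0,0,-4.2,0,10],[0,0,-4.8,0,10],[0,0,-5,0,10],[0,0,-5,0,10]]])

```text
time_s: 26.4
tool_pos: [0.5848, -0.0051, 0.0636]
ee_rot: [[-0.242, 0.97, -0.0], [0.97, 0.242, -0.0], [0.0, -0.0, -1.0]]
ft_force: [-0.3, 0.1, -0.8]
opening: 0.0201
```

```bash
python3 f.py
```

```text
[ 0.58482 -0.00511  0.0636 ] F [-0.27  0.06 -0.8 ] M [-0.07   0.054 -0.033]
board xy -0.02684 -0.03682 Fboard -0.25 0.12
```

>>> apply_moves(moves=[[[0,0,-1.5,0,10],[0,0,-3,0,10],[0,0,-5,0,10],[0,0,-7,0,10],[0,0,-9,0,10],[0,0,-11,0,10],[0,0,-13,0,10],[0,0,-14,0,10],[0,0,-15,0,10],[0,0,-15,0,10]]])

```text
time_s: 27.4
tool_pos: [0.5848, -0.0051, 0.0485]
ee_rot: [[-0.242, 0.97, -0.0], [0.97, 0.242, -0.0], [0.0, -0.0, -1.0]]
ft_force: [0.2, -0.8, -0.8]
opening: 0.02
```

```bash
python3 f.py
```

```text
[ 0.58479 -0.00511  0.04852] F [ 0.15 -0.84 -0.76] M [-0.105  0.056 -0.016]
board xy -0.02687 -0.03681 Fboard -0.05 -0.85
```

>>> apply_moves(moves=[[[0,0,-0.3,0,10],[0,0,-0.6,0,10],[0,0,-0.9,0,10],[0,0,-1.2,0,10],[0,0,-1.5,0,10],[0,0,-1.8,0,10],[0,0,-2.1,0,10],[0,0,-2.3,0,10],[0,0,-2.3,0,10],[0,0,-2.3,0,10]]])

```text
time_s: 28.4
tool_pos: [0.5849, -0.0051, 0.0464]
ee_rot: [[-0.242, 0.97, 0.0], [0.97, 0.242, -0.0], [-0.0, 0.0, -1.0]]
ft_force: [-0.2, -0.1, -1.2]
opening: 0.0198
```

```bash
python3 f.py
```

```text
[ 0.58486 -0.0051   0.04635] F [-0.17 -0.07 -1.25] M [-0.029  0.047 -0.008]
board xy -0.0268 -0.03681 Fboard -0.18 -0.03
```

Almost home, with about 0.4 mm left. I'll press lightly for contact and then open.

>>> apply_moves(moves=[[[0,0,-0.2,0,10],[0,0,-0.4,0,10],[0,0,-0.5,0,10],[0,0,-0.5,0,10],[0,0,-0.5,0,10],[0,0,-0.5,0,10],[0,0,-0.5,0,10],[0,0,-0.5,0,10],[0,0,-0.5,0,10],[0,0,-0.5,0,10]]])

```text
time_s: 29.4
tool_pos: [0.5849, -0.0052, 0.0459]
ee_rot: [[-0.242, 0.97, 0.0], [0.97, 0.242, -0.0], [-0.0, 0.0, -1.0]]
ft_force: [-0.3, -1.3, 1.0]
opening: 0.0197
```

```bash
python3 f.py
```

```text
[ 0.58489 -0.00515  0.04588] F [-0.28 -1.31  1.01] M [-0.231  0.121 -0.032]
board xy -0.02678 -0.03687 Fboard -0.58 -1.21
```

>>> apply_moves(moves=[[[0,0,0,0,24],[0,0,0,0,30],[0,0,0,0,36],[0,0,0,0,40],[0,0,0,0,40],[0,0,0,0,40],[0,0,0,0,40],[0,0,3,0,40],[0,0,8,0,40],[0,0,15,0,40]]])

```text
time_s: 30.4
tool_pos: [0.5848, -0.0051, 0.0612]
ee_rot: [[-0.242, 0.97, -0.0], [0.97, 0.242, 0.0], [0.0, -0.0, -1.0]]
ft_force: [0.5, 0.3, 0.6]
opening: 0.0402
```

>>> apply_moves(moves=[[[0,0,15,0,40],[0,0,35,0,40],[0,0,60,0,40],[-15,0,90,0,40],[-50,0,110,0,40],[-90,0,110,0,40],[-125,0,110,0,40],[-150,0,110,0,40],[-150,0,110,0,40],[-150,0,110,0,40]]])

```text
time_s: 31.4
tool_pos: [0.4356, -0.0052, 0.172]
ee_rot: [[-0.242, 0.97, 0.002], [0.97, 0.242, -0.0], [-0.001, 0.002, -1.0]]
ft_force: [0.3, -0.5, 0.2]
opening: 0.0404
```

```bash
python3 shot.py scene pics/s7.png 260 190 100 75 8; python3 shot.py top pics/t7.png 0 0 640 480 1
```

```text
[ 0.43594 -0.00522  0.17174] [-0.37 -0.73 -0.39] [-0.054 -0.003  0.01 ] 31.45
[ 0.43595 -0.00519  0.17143] [ 0.   -0.23  0.81] [-0.087 -0.002  0.011] 31.5
```

View pics/s7.png

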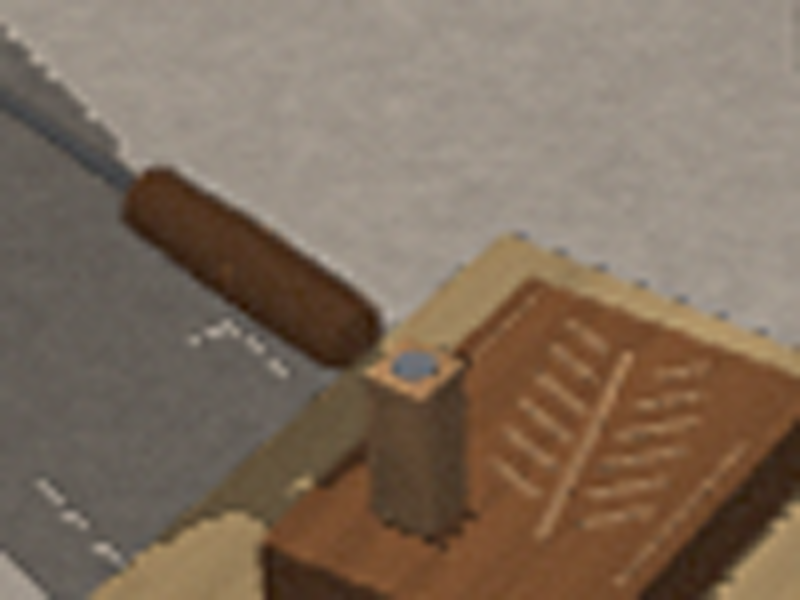

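View pics/t7.png

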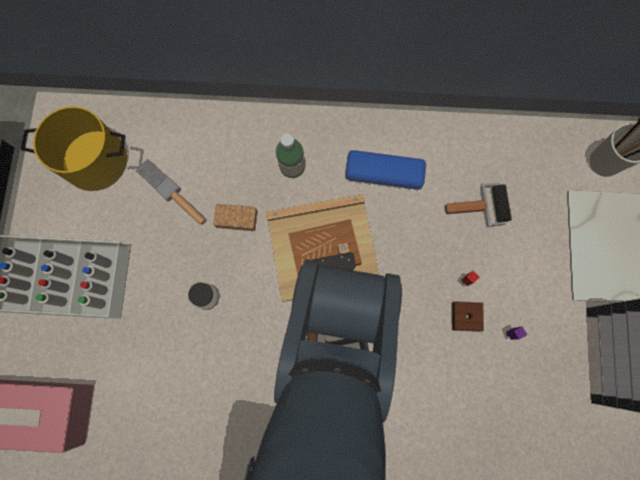

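The pin stands upright with its shoulder on the block: its top is at (415,365) and its foot at (430,535) in the zoom. The stand is empty and nothing else has moved. I'll check the height by depth, then hand in.

Run:
```python
from h import *
from workcell import hand_in
p,d=vision.capture("scene"); P=cloud("scene",d)
q=proj("scene",[[.585,-.005,.09]])[0]; u,v=q.round().astype(int); print(q,np.median(P[v-1:v+2,u-2:u+3].reshape(-1,3),axis=0).round(4))
print(hand_in())
```

```text
[312.02291043 235.50171807] [ 0.5871 -0.0061  0.0906]
the job is handed in; nothing more can be done
None
```

The pin is set in the block's hole with its shoulder down on the block, and the job is handed in after about 31.5 s of the 69 s allowed.

- **Touches:** I took the wooden pin from its stand and touched the long edge left, the long edge right and the short right edge. Each was held at about 4–5 N by the wrist force sensor.
- **Hole position:** The touches showed the block turned about 0.048 rad on its board. They put the hole at (0.585, -0.005), within about 1.5 mm of what the cameras gave. The pin went in without measurable force and was seated with a light press of about 2 N before I let go.
- **Last checks:** By depth image the pin's top is at 90.6 mm; 90 mm means fully home. In the picture it stands upright and the gripper is clear of it. In the overhead view nothing else has visibly moved; the arm hides most of the gouge there, but its handle looked undisturbed in the other view.

No check failed. Two things disagreed slightly: the block's turn by camera was about 0.01 rad less than by feel, and the hole position differed by the 1.5 mm above.

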